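Screw the hose elbow into the clamped tee and clock its tail

TASK

Pick up the hose elbow and screw it into the tee that is clamped in the vice: feel for the slots where its two thread lugs drop in, without forcing it, then turn it clockwise, letting the thread draw it down, until the sealing ring bites and it stiffens, and stop with the hose tail pointing the same way as the tee's pipe, right above it. Let go and leave it standing on its own thread, the ring squeezed but not crushed, and do not disturb the other things on the bench.

Things in the scene. Friction and masses are not known exactly. Their poses are not given: they have to be found in the camera images.
- elbow_grip (a point): Loose grey plastic 90-degree hose elbow, about 0.12 kg, standing on its threaded end. Point: on its screw axis, mid-height of the square body (32 mm between flats, 36 mm the other way, 46 mm tall). z = screw axis, up; x = way the tail points (flats face +-y). Underside of its round 56 mm collar (6 mm thick) is 29 mm below, foot 49 mm below. Two thread lugs, 41 mm across.
- tail_tip (a point): End of the elbow's ribbed hose tail (25 mm thick), 71 mm from the screw axis along the elbow's x, at the height of elbow_grip.
- elbow_foot (a point): Centre of the elbow's foot, the bottom end of its 28 mm spigot, on the screw axis 49 mm below elbow_grip.
- port (a point): Centre of the tee's upward threaded mouth (45 mm bore, 62 mm outside, 100 mm above the bench), in its metal face; fixed. x = way the tee's pipe points, z up. Right-hand two-start thread, 16 mm a turn, 2 mm side play. The lugs drop in only with the tail 72 degrees anticlockwise (from above) of x, give or take up to 26 (differs each time), +-4 of room; or half a turn on, which ends wrong way round.
- seal (a joint): Squeeze (m) of the black rubber sealing ring in the mouth's face: 0 = free, 5 mm proud of the metal; 0.0048 = flat. Some 3.8 N per mm. Lugs not over the slots rest on a land inside, collar 13 to 15.5 mm above the metal face; dropped in, the collar meets the ring at 5 mm. The ring bites 0.4 to 1.3 rad before the tail reaches the pipe's heading, where it is squeezed 1 to 3.2 mm; friction holds it.
- pipe_end (a point): End of the tee's horizontal pipe (32 mm thick, 40 mm end bead), 114 mm from the bore axis along the port's x, 55 mm above the bench, sticking out past the end of the vice jaws (jaw tops 78 mm above the bench, lower than the mouth).
- foam_mid (a point): Centre of a blue foam block, 110 x 70 x 50 mm, loose; leave it.
- sanding_mid (a point): Centre of a cork sanding block, 105 x 60 x 33 mm, loose; leave it.
- pot_mid (a point): Centre of a white glue pot, 60 mm wide, 85 mm tall, loose; leave it.
Things that resemble listed ones, but are neither listed nor needed, are in the scene too. Leave any orange or pink look-alike of the part that bears elbow_grip alone.

How it is judged:
By the outcome, as a careful person would: the job done as asked, in the order asked, and still so for the second after the job is handed in, with the robot touching nothing.
It also fails if it takes over 61 s, if anything falls off the work surface, if the arm or the gripper's body presses on something with over 40 N, if the wrist force passes 120 N, or if a joint passes its speed limit or range.

ROBOT

A 6-joint arm with a two-finger parallel gripper is mounted at the origin on the work surface. World frame = base frame: x ahead of the robot, y to its left, z up, the work surface at z = 0. Lengths are in m, angles in rad, forces in N, time in s.
With the tool pointing down it reaches from about 0.3 to 0.775 m from the base axis. Payload 14.6 kg.
Tool frame: the origin (TCP) lies at the very end of the fingers, on their centre line; the grasp point (between the pads) lies 19 mm behind it; z points along the fingers, y is the line along which they close (so a half turn about z gives the same grasp; the last joint's range is limited). The gripper opens to 94 mm and grips with 3 to 60 N. Pads are 16 mm wide; open, the fingers measure 119 mm over their backs; the gripper's body (75 mm by 177 mm) begins 78 mm behind the grasp point.
Start: joints at [-1.398, 0.3, 1.521, -0, 1.321, -0.067], TCP at [0.131, -0.534, 0.205] pointing down, gripper open.
Joint ranges: [-3.03, 3.03], [-0.79, 2.21], [0.23, 2.52], [-1.04, 4.18], [0, 3.07], [-2.55, 2.55]. Speed limits (rad/s): [2.22, 2.22, 2.57, 3.14, 3.14, 3.14].

INTERFACE

Orientations are given as [roll, pitch, yaw] about the fixed x, y, z axes, in that order (R = Rz(yaw) Ry(pitch) Rx(roll)).
In Python, from station import ctrl gives the robot as it stands.
- The arm moves only by the tool move_arm, never from a script. Its argument "increments" is a list of rows, each a list of 7 numbers: the opening, from 0 (shut) to 1 (fully open), then the shift along the tool's x, y, z in units of 50 mm (1.0 is 50 mm), then the turn, a rotation vector about the tool's x, y, z in rad. In form: [[claw, tx, ty, tz, rx, ry, rz], ...]. A call has 1 to 20 rows; each row shifts and turns the commanded pose from where the row before left it, along the tool's axes as they then stand; what a row does not reach is not made up. A row lasts 1/10 s, in which the tool goes at most 50 mm and 8.59 degrees, less where a joint would pass 70% of its speed; a pose out of reach is approached as far as the arm can. A call is refused whole if a number of a shift passes 1 or a number of a turn 0.15, either way. A call with a gripper value outside its range is refused whole. The fingers move at their own pace and stop on an object; "force" is the grip in N (left out, the last holds). Time passes only in rows, so rows that do not move let the fingers close. It gives the time, the measured TCP pose, the force, the opening and the grip force at its end, in the units of the state.
- ctrl.get_obs(): the state, without advancing time (a new reading comes with each control period).
- ctrl.camera(name): name is "scene" or "top" or "wrist"; returns a dict with "color" (480x640x3 uint8, blue, green, red), "K" (3x3 intrinsics, pixels), "distortion" ([k1, k2, p1, p2, k3] as OpenCV has them; the pictures are not rectified), "pose" (4x4, takes a point from camera to world coordinates); the wrist camera has in their place "tool_from_camera" (4x4, takes a point from camera to tool coordinates, whose origin is the TCP and whose axes are the flange's). Camera axes: x right, y down, z forward; pixel columns grow to the right and rows downward; lengths in m; the calibration is good to about 2 mm. A picture is of the moment at which its call begins: read the wrist's pose just before it. There is no depth.
- ctrl.hand_in(): hands the job in; it is judged then, once.
Trained networks look in a picture, given as the dict that the camera call returned (one of the last four; its "shot" number tells which), for a name from the list of things; names that differ only in an ending like _2 or _b are one class to them, and where a whole thing is asked for, a point or a joint stands for the part that bears it (a point fixed in the world has none). Each returns a list of dicts, best first, with "conf" (0 to 1); they miss things now and then, are a little off and sometimes report something else, mostly with a low value. They report only what shows in the picture. A call takes as long as a camera call. They do not tell look-alikes from the thing itself.
- ctrl.cut_out(name, picture): "mask" (480x640 bool, what is visible of it) and "centre" ([row, column] in pixels, amid what is visible of it).
The state is a dict: "time_s": time; "qpos": joint angles; "joint_vel": joint speeds; "tau": joint torques, N m; "ee_pos": TCP position; "eef_rot": TCP orientation; "force": force on the tool from outside, world axes, zero at the start; "moment": the same for the moment, N m; "grip_width": finger opening in m; "grip_force": force on a finger pad.
Only numpy, scipy, OpenCV 4.12 (cv2) and the standard library are available. Lean on these libraries where they do the work, as an engineer would, in place of code of your own. Each camera call takes 0.05 s, during which the arm holds its last target. There are 200 camera calls.

## Working session

There is one attempt and no reset: what is moved stays moved. The work goes in short steps, Python scripts to look and compute and a tool call to move; the robot and the scene stay as the last step left them, time stands still between calls to the robot, and variables do not carry over. Pictures are saved under pics/ and viewed, at most 10 in all, crops included, and the job is handed in when it is done.

Besides the shell and the picture viewer there is one more tool, called after "Request:" as name(argument=value, ...) on one line, values as JSON. move_arm: Moves the arm, as the interface text tells. Its arguments: {"type":"object","properties":{"increments":{"type":"array","items":{"type":"array","items":{"type":"number"}}},"force":{"type":"number"}},"required":["increments"]}

```bash
mkdir -p pics; ls; cat > h.py <<'E'
import numpy as np, cv2
from station import ctrl
def und(c,uv):
    return cv2.undistortPoints(np.array(uv,float).reshape(-1,1,2),c["K"],np.array(c["distortion"],float)).reshape(-1,2)
def ray(c,uv,T=None):
    T=np.array(c["pose"]) if T is None else T
    n=und(c,uv); d=np.c_[n,np.ones(len(n))]@T[:3,:3].T
    return T[:3,3],d
def onz(c,uv,z,T=None):
    o,d=ray(c,uv,T); return o+d*((z-o[2])/d[:,2])[:,None]
def proj(c,P,T=None):
    T=np.array(c["pose"]) if T is None else T
    Ti=np.linalg.inv(T); r=cv2.Rodrigues(Ti[:3,:3])[0]
    return cv2.projectPoints(np.array(P,float).reshape(-1,3),r,Ti[:3,3],c["K"],np.array(c["distortion"],float))[0].reshape(-1,2)
E
python3 - <<'E'
from h import *
o=ctrl.get_obs(); print(o)
t=ctrl.camera("top"); s=ctrl.camera("scene")
for n,c in (("top",t),("scene",s)):
    cv2.imwrite(f"pics/{n}0.png",c["color"]); print(n,np.round(c["pose"],3).tolist(),c["K"][0][0])
    for k in ["elbow_grip","foam_mid","sanding_mid","pot_mid"]:
        print(k,[(round(d["conf"],2),np.round(d["centre"]).tolist(),int(d["mask"].sum())) for d in ctrl.cut_out(k,c)])
E
```

```text
pics
{'time_s': 0.0, 'qpos': array([-1.39762557e+00,  3.00469468e-01,  1.52159890e+00,  9.41160945e-06,
        1.32070320e+00, -6.65842645e-02]), 'joint_vel': array([-6.12724016e-05,  4.49850517e-04, -7.92061882e-04,  9.63289046e-04,
       -1.40584740e-04,  1.63561418e-03]), 'tau': array([ 6.48979003e-04, -5.31810272e+01, -3.52744639e+01,  7.08483020e-02,
        2.43745081e-02, -1.17945287e-04]), 'ee_pos': array([ 0.13056667, -0.53399808,  0.20487969]), 'eef_rot': array([-3.14041696e+00, -8.75351568e-05,  2.39752638e-01]), 'force': array([ 0.60543715, -0.66447073,  0.4007338 ]), 'moment': array([-0.01969861, -0.03851368,  0.00768426]), 'grip_force': 0.0, 'grip_width': 0.09407488316700423}
top [[-0.028, -0.989, 0.145, 0.477], [-0.999, 0.03, 0.011, -0.113], [-0.015, -0.145, -0.989, 0.817], [0.0, 0.0, 0.0, 1.0]] 462.2628146598337
elbow_grip [(0.93, [252.0, 296.0], 1168), (0.72, [240.0, 379.0], 1218)]
foam_mid [(0.86, [154.0, 359.0], 2925), (0.58, [349.0, 320.0], 2417)]
sanding_mid [(0.65, [354.0, 319.0], 2375)]
pot_mid [(0.92, [156.0, 448.0], 1470)]
scene [[-0.777, 0.523, -0.351, 0.903], [0.63, 0.648, -0.428, 0.3], [0.004, -0.554, -0.833, 0.87], [0.0, 0.0, 0.0, 1.0]] 488.20166416112136
elbow_grip [(0.89, [261.0, 327.0], 887), (0.69, [219.0, 281.0], 977), (0.65, [183.0, 236.0], 724)]
foam_mid [(0.73, [270.0, 226.0], 2389)]
sanding_mid [(0.76, [212.0, 377.0], 1567)]
pot_mid [(0.91, [218.0, 187.0], 1109)]
```

View pics/top0.png

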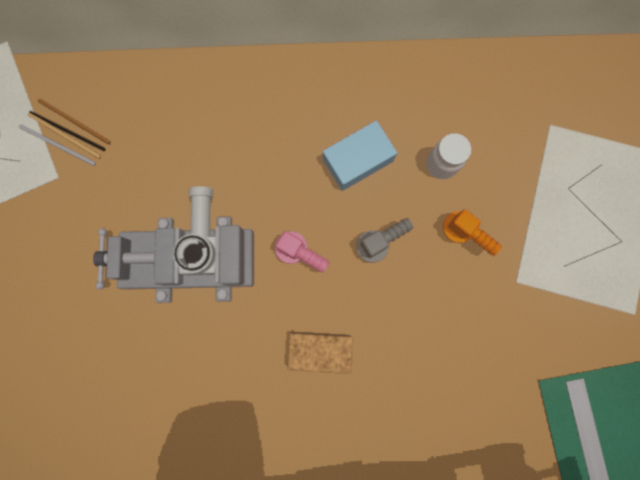

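View pics/scene0.png

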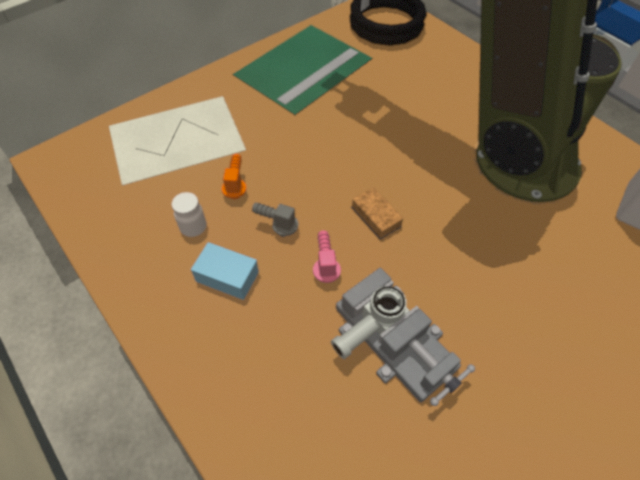

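The top view shows the grey elbow with its body at about (375,243) and tail tip at (408,224). The pink (290,247) and orange (465,225) look-alikes stand either side of it. The tee mouth is at (194,253) and the pipe end at (201,190). The scene view agrees: grey elbow at (283,217), mouth at (389,302).

```bash
python3 - <<'E'
from h import *
t=ctrl.camera("top"); w=ctrl.camera("wrist")
print("body top",onz(t,[[374,243]],.072),"tail",onz(t,[[409,222]],.049),"mouth",onz(t,[[194,253]],.1),"pipe",onz(t,[[201,190]],.071))
print(np.round(w["tool_from_camera"],3).tolist(), w["K"][0][0])
im=t["color"]
a=cv2.resize(im[205:285,330:430],None,fx=4,fy=4,interpolation=cv2.INTER_CUBIC)
b=cv2.resize(im[180:280,140:250],None,fx=3.6,fy=3.2,interpolation=cv2.INTER_CUBIC)
cv2.imwrite("pics/crops.png",np.hstack([a,b])) ; print(a.shape,b.shape)
E
```

```text
body top [[ 0.57443952 -0.20009417  0.072     ]] tail [[ 0.61125247 -0.26325279  0.049     ]] mouth [[0.56358949 0.08533741 0.1       ]] pipe [[0.67220801 0.08267502 0.071     ]]
[[-0.0, -0.963, -0.268, 0.078], [1.0, 0.0, -0.001, 0.0], [0.001, -0.268, 0.963, -0.179], [0.0, 0.0, 0.0, 1.0]] 340.8722599369317
(320, 400, 3) (320, 396, 3)
```

Request:
move_arm(increments=[[1,0.6,-0.26,0,0,0,0],[1,0.6,-0.26,0,0,0,0],[1,0.6,-0.26,0,0,0,0],[1,0.6,-0.26,0,0,0,0],[1,0.6,-0.26,0,0,0,0],[1,0.6,-0.26,0,0,0,0],[1,0.6,-0.26,0,0,0,0],[1,0.6,-0.26,0,0,0,0],[1,0.6,-0.26,0,0,0,0],[1,0.6,-0.26,0,0,0,0],[1,0.6,-0.26,0,0,0,0],[1,0.6,-0.26,0,0,0,0],[1,0.6,-0.26,0,0,0,0],[1,0.6,-0.26,0,0,0,0],[1,0.6,-0.26,0,0,0,0],[1,0.6,-0.26,0,0,0,0],[1,0.6,-0.26,0,0,0,0],[1,0,0,0,0,0,0.14],[1,0,0,0,0,0,0.14],[1,0,0,0,0,0,0.14]], force=25)

```text
time_s: 2.6
ee_pos: [0.5737, -0.1982, 0.2052]
eef_rot: [-3.142, 0.0, -0.185]
force: [-0.7, -1.0, -0.3]
grip_width: 0.0939
grip_force: 0.0
```

Request:
move_arm(increments=[[1,0,0,0,0,0,0.145],[1,0,0,0,0,0,0.145],[1,0,0,0,0,0,0.145],[1,0,0,0,0,0,0.145],[1,0,0,0,0,0,0.145],[1,0,0,0,0,0,0.145],[1,0,0,0,0,0,0],[1,0,0,0,0,0,0]])

```text
time_s: 3.4
ee_pos: [0.5736, -0.1985, 0.2054]
eef_rot: [-3.142, 0.0, -1.046]
force: [-0.4, 0.8, -0.4]
grip_width: 0.094
grip_force: 0.0
```

```bash
cat >> h.py <<'E'
from scipy.spatial.transform import Rotation as Ro
def wr():
    o=ctrl.get_obs(); w=ctrl.camera("wrist")
    T=np.eye(4); T[:3,:3]=Ro.from_euler("xyz",o["eef_rot"]).as_matrix(); T[:3,3]=o["ee_pos"]
    return o,w,T@np.array(w["tool_from_camera"])
E
python3 - <<'E'
from h import *
o,w,T=wr(); print(o["time_s"],o["ee_pos"],o["eef_rot"],o["qpos"])
im=w["color"].copy()
p=proj(w,[[.5744,-.2001,.072],[.611,-.263,.049]],T); print(p)
for k in ctrl.cut_out("elbow_grip",w): print(k["conf"],k["centre"])
cv2.imwrite("pics/w1.png",im)
E
```

```text
3.4 [ 0.57355057 -0.19847514  0.20543758] [-3.14158227e+00  3.51826296e-05 -1.04585565e+00] [-3.93502661e-01  4.27838918e-01  1.34784586e+00  3.02396880e-05
  1.36592954e+00  2.22314316e+00]
[[315.40852702 226.93732605]
 [315.26961416 146.81336438]]
0.91 [202.7, 317.1]
0.78 [312.7, 262.2]
0.66 [49.2, 385.3]
```

View pics/w1.png

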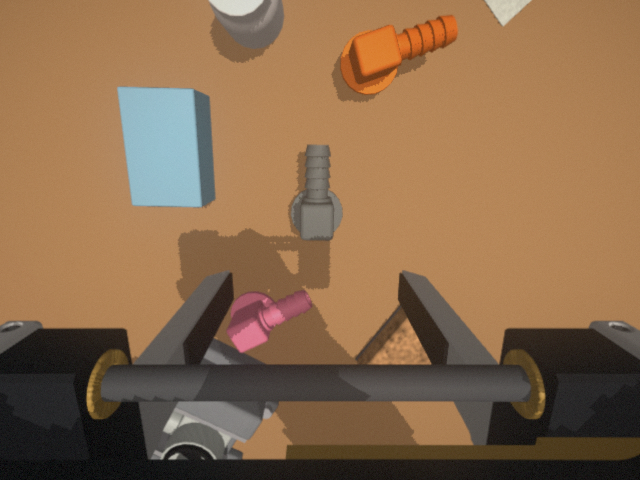

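The wrist view shows the grey elbow upright, body top spanning columns 302–333 and rows ~204–240, tail tip at (318,147). It is already aligned with the tool x axis, and pink (250,320) is off to the side.

```bash
python3 - <<'E'
from h import *
o,w,T=wr()
m=ctrl.cut_out("elbow_grip",w)[0]["mask"]
for r in range(144,246,6):
    c=np.where(m[r])[0]; print(r,c.min() if len(c) else 0,c.max() if len(c) else 0, end=" | ")
R=Ro.from_euler("xyz",o["eef_rot"]).as_matrix()
for uv,z in (([317.5,240.5],.072),([317.5,204],.072),([302,225],.072),([333.5,225],.072),([317.5,147],.058)):
    P=onz(w,[uv],z,T)[0]; print(uv,P.round(4),(R.T@(P-o["ee_pos"])).round(4))
g=cv2.cvtColor(w["color"],cv2.COLOR_BGR2GRAY)
print(g[196:246:2,317]); print(g[228,294:342])
E
```

```text
144 0 0 | 150 306 329 | 156 306 330 | 162 305 329 | 168 306 328 | 174 305 329 | 180 306 328 | 186 305 330 | 192 301 333 | 198 296 338 | 204 292 341 | 210 291 342 | 216 291 342 | 222 292 340 | 228 297 336 | 234 300 332 | 240 0 0 | [317.5, 240.5] [ 0.566  -0.1895  0.072 ] [-0.0115  0.0021  0.1334]
[317.5, 204] [ 0.5837 -0.22    0.072 ] [0.0237 0.002  0.1334]
[302, 225] [ 0.5863 -0.1954  0.072 ] [ 0.0037 -0.0126  0.1334]
[333.5, 225] [ 0.5606 -0.2102  0.072 ] [0.0037 0.0171 0.1334]
[317.5, 147] [ 0.6091 -0.264   0.058 ] [0.0746 0.002  0.1474]
[124 110 123 103  89 117 126 128 127 125 128 125 125 124 127 122 122 122
 120 118 121  85  91 105 101]
[104 104  89  90  90  90  82 100 110 114 120 121 123 124 123 124 122 119
 122 122 120 124 119 122 122 123 123 123 123 121 121 125 124 122 124 123
 119 113 102  98 120 124 130 137 142 145 143 143]
```

Request:
move_arm(increments=[[1,0.12,0.04,0,0,0,0],[1,0,0,0.4,0,0,0],[1,0,0,0.4,0,0,0],[1,0,0,0.4,0,0,0],[1,0,0,0.4,0,0,0],[1,0,0,0.4,0,0,0],[1,0,0,0.4,0,0,0],[1,0,0,0.4,0,0,0],[1,0,0,0.3,0,0,0],[1,0,0,0.2,0,0,0],[1,0,0,0.14,0,0,0],[1,0,0,0,0,0,0],[0.25,0,0,0,0,0,0],[0.25,0,0,0,0,0,0],[0.25,0,0,0,0,0,0],[0.25,0,0,0,0,0,0],[0.25,0,0,0,0,0,0],[0.25,0,0,0,0,0,0],[0.25,0,0,0,0,0,0]], force=25)

```text
time_s: 5.5
ee_pos: [0.5748, -0.2046, 0.0335]
eef_rot: [-3.142, -0.0, -1.05]
force: [0.1, -0.1, 0.7]
grip_width: 0.0413
grip_force: 0.0
```

Request:
move_arm(increments=[[0.1,0,0,0.04,0,0,0],[0.1,0,0,0,0,0,0],[0.1,0,0,0,0,0,0],[0.1,0,0,0,0,0,0],[0.1,0,0,0,0,0,0]], force=40)

```text
time_s: 6.0
ee_pos: [0.5747, -0.2046, 0.0313]
eef_rot: [3.141, 0.0, -1.05]
force: [0.9, 0.6, -1.3]
grip_width: 0.0316
grip_force: 40.0
```

```bash
python3 - <<'E'
from h import *
o,w,T=wr(); print(o["grip_width"],o["grip_force"],o["ee_pos"],o["force"])
t=ctrl.camera("top");s=ctrl.camera("scene")
b=cv2.resize(t["color"][180:300,130:260],None,fx=3,fy=3,interpolation=cv2.INTER_CUBIC)
b2=cv2.resize(s["color"][270:390,325:455],None,fx=3,fy=3,interpolation=cv2.INTER_CUBIC)
cv2.imwrite("pics/tee.png",np.hstack([b,b2]))
E
```

```text
0.03161328772357633 39.998509883880615 [ 0.57467513 -0.20458825  0.03129786] [ 0.85622613  0.59514397 -1.25466963]
```

View pics/tee.png

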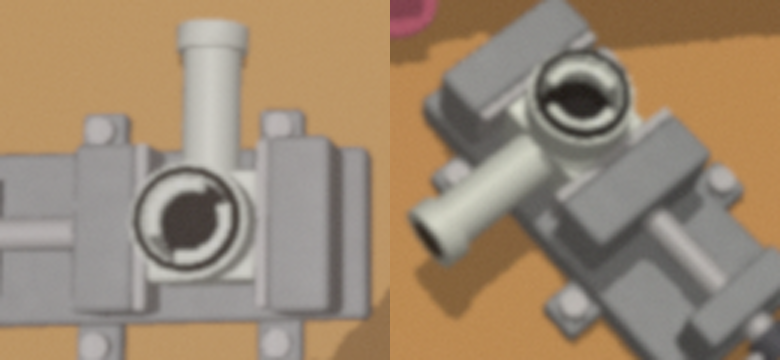

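Gripped at 31.6 mm. The crops show the mouth's black ring centred at top-picture pixel (192,253). There are notches in the land at the upper right and lower left of the bore, roughly the -46°/134° line, which suggests a tail yaw near +45° if the lugs lie on the elbow's y axis. Next I lift, carry and look into the mouth from beside it.

Request:
move_arm(increments=[[0.1,0,0,-0.2,0,0,0],[0.1,0,0,-0.4,0,0,0],[0.1,0,0,-0.5,0,0,0],[0.1,0,0,-0.5,0,0,0],[0.1,0,0,-0.5,0,0,0],[0.1,0,0,-0.5,0,0,0],[0.1,0,0,-0.4,0,0,0],[0.1,0,0,-0.3,0,0,0],[0.1,-0.38,-0.3,0,0,0,0],[0.1,-0.38,-0.3,0,0,0,0],[0.1,-0.38,-0.3,0,0,0,0],[0.1,-0.38,-0.3,0,0,0,0],[0.1,-0.38,-0.3,0,0,0,0],[0.1,-0.38,-0.3,0,0,0,0],[0.1,-0.38,-0.3,0,0,0,0],[0.1,-0.38,-0.3,0,0,0,0],[0.1,-0.38,-0.3,0,0,0,0],[0.1,-0.38,-0.3,0,0,0,0],[0.1,0,0,0,0,0,-0.14],[0.1,0,0,0,0,0,-0.14]])

```text
time_s: 8.15
ee_pos: [0.6095, 0.0194, 0.1965]
eef_rot: [-3.128, 0.011, -0.737]
force: [-0.2, -1.2, -0.8]
grip_width: 0.0315
grip_force: 40.0
```

Request:
move_arm(increments=[[0.1,0,0,0,0,0,-0.14],[0.1,0,0,0,0,0,-0.14],[0.1,0,0,0,0,0,-0.14],[0.1,0,0,0,0,0,-0.14],[0.1,0,0,0,0,0,-0.14],[0.1,0,0,0,0,0,-0.14],[0.1,0,0,0,0,0,-0.14],[0.1,0,0,0,0,0,-0.14],[0.1,0,0,0,0,0,-0.14],[0.1,0,0,0,0,0,-0.14],[0.1,0,0,0,0,0,-0.14],[0.1,0,0,0,0,0,0],[0.1,0,0,0,0,0,0]])

```text
time_s: 9.45
ee_pos: [0.6094, 0.019, 0.1964]
eef_rot: [-3.13, -0.013, 0.792]
force: [-0.1, -0.2, -2.6]
grip_width: 0.0321
grip_force: 40.0
```

```bash
python3 - <<'E'
from h import *
o,w,T=wr(); print(o["time_s"],o["grip_width"],o["ee_pos"],o["eef_rot"],o["force"],o["qpos"])
print(proj(w,[[.5636,.0855,.105]],T))
cv2.imwrite("pics/w2.png",w["color"])
E
```

```text
9.45 0.03205923316026715 [0.60943361 0.01902578 0.19644624] [-3.13009866 -0.0132228   0.79232503] [-0.14051511 -0.1688085  -2.63465904] [-0.03664323  0.43967158  1.35216119  0.01795235  1.34933497  0.73781236]
[[219.40856683 224.04521352]]
```

View pics/w2.png

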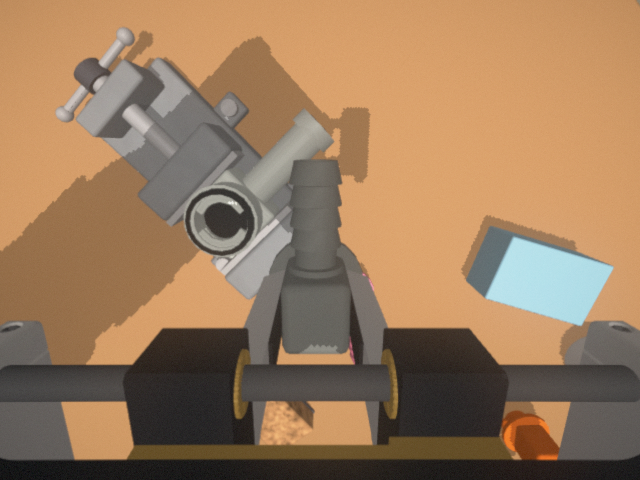

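The view shows the elbow held straight, tail tip (316,170) and body (316,310). The tee mouth is at (221,221), close to the prediction of (219,224), with the pipe running up-right to (315,128). I'll zoom in on the mouth for the centre and slots.

```bash
python3 - <<'E'
from h import *
o,w,T=wr(); im=w["color"]; c=(221,221)
crop=im[175:270,175:270]
cv2.imwrite("pics/mouth.png",cv2.resize(crop,None,fx=6,fy=6,interpolation=cv2.INTER_CUBIC))
def ell(c,T,ctr,rmin,rmax,n):
    g=cv2.GaussianBlur(cv2.cvtColor(c["color"],cv2.COLOR_BGR2GRAY),(3,3),0).astype(np.float32)
    pts=[]
    for a in np.linspace(0,2*np.pi,72,endpoint=False):
        r=np.arange(rmin,rmax,.25); x=(ctr[0]+r*np.cos(a)).astype(np.float32); y=(ctr[1]+r*np.sin(a)).astype(np.float32)
        v=cv2.remap(g,x[None],y[None],cv2.INTER_LINEAR)[0]; i=v.argmin(); pts.append([x[i],y[i]])
    P=onz(c,pts,.105,T)[:,:2]
    for _ in range(4):
        A=np.c_[2*P,np.ones(len(P))]; s=np.linalg.lstsq(A,(P**2).sum(1),rcond=None)[0]
        R=np.sqrt(s[2]+s[0]**2+s[1]**2); e=abs(np.hypot(*(P-s[:2]).T)-R); P=P[e<max(.0015,np.median(e)*2)]
    print(n,s[:2].round(4),"R",R.round(4),len(P),"rms",e.std().round(5))
ell(w,T,c,24,40,"wrist")
t=ctrl.camera("top"); ell(t,np.array(t["pose"]),(192.3,253),13,20,"top")
s=ctrl.camera("scene"); ell(s,np.array(s["pose"]),(389,301.5),12,19,"scene")
for z in(.055,): 
  # pipe axis heading: bead end in wrist
  print("pipe_end",onz(w,[[314,128]],.075,T), onz(t,[[201,189]],.075))
E
```

```text
wrist [0.5641 0.0865] R 0.0258 65 rms 0.0002
top [0.5635 0.0878] R 0.0299 40 rms 0.00068
scene [0.5646 0.0875] R 0.026 67 rms 0.00033
pipe_end [[0.67202863 0.08587758 0.075     ]] [[0.67286276 0.08164033 0.075     ]]
```

View pics/mouth.png

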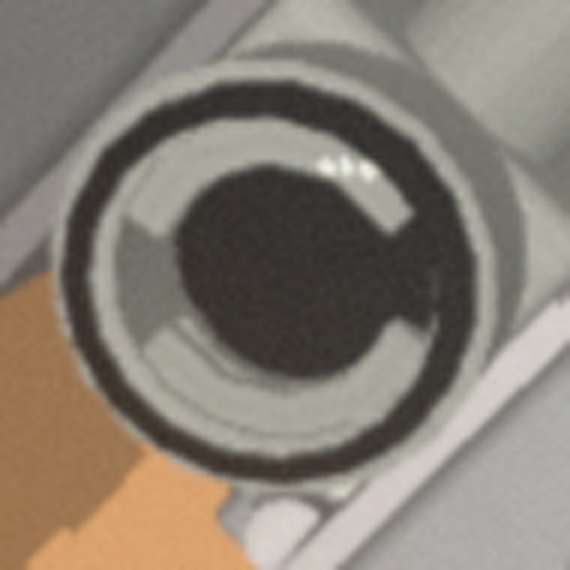

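The zoom shows slots in the land at left (135,282) and right (421,272) of the 6x crop, so the slot axis sits about 2° anticlockwise of tool y. That puts the drop-in tail yaw near 47°. Next I check the elbow's offset in the grip, the slot axis and the pipe heading numerically.

```bash
python3 - <<'E'
from h import *
o,w,T=wr(); C=np.array(w["tool_from_camera"])
# in tool frame: plane z = -(height above TCP)
for uv,h in (([316,352],.041),([316,160],.0305),([284,310],.041),([350,310],.041)): 
    print(uv,onz(w,[uv],-h,C)[0].round(4))
k=lambda x,y:[175+x/6-.4,175+y/6-.4]
P=onz(w,[k(135,282),k(421,272)],.088,T); d=P[1]-P[0]; print("slot axis",np.degrees(np.arctan2(d[1],d[0])),P.mean(0))
# pipe side edges in top view
t=ctrl.camera("top"); g=cv2.cvtColor(t["color"],cv2.COLOR_BGR2GRAY).astype(int)
mid=[]
for r in range(198,228,3):
    row=np.diff(cv2.GaussianBlur(t["color"],(3,3),0)[r,180:222,0].astype(int)) # blue: pipe vs wood
    a=180+row.argmax()+.5;b=180+row.argmin()+.5; mid.append([(a+b)/2,r]); print(r,a,b,end="; ")
P=onz(t,mid,.055); f=np.polyfit(P[:,0],P[:,1],1); print("\nheading",np.degrees(np.arctan(f[0])),"y at port",np.polyval(f,.564))
P=onz(t,[[201,189],[192.3,253]],.06);print(P)
E
```

```text
[316, 352] [-0.0155  0.0005 -0.041 ]
[316, 160] [ 0.0709  0.0005 -0.0305]
[284, 310] [ 0.006  -0.0138 -0.041 ]
[350, 310] [ 0.0059  0.0157 -0.041 ]
slot axis -42.28864960290939 [0.56023993 0.08738386 0.088     ]
198 185.5 206.5; 201 185.5 206.5; 204 185.5 205.5; 207 185.5 205.5; 210 200.5 184.5; 213 212.5 184.5; 216 180.5 183.5; 219 184.5 204.5; 222 183.5 204.5; 225 184.5 203.5; 
heading -7.221763549024386 y at port 0.10827841466132582
[[0.67681739 0.08557142 0.06      ]
 [0.56849017 0.09922096 0.06      ]]
```

```bash
cat >> h.py <<'E'
def go(xyz,yaw):
    "tool-frame shift (units of 50 mm) and rotation vector to put TCP at xyz, pointing down at yaw"
    o=ctrl.get_obs(); R=Ro.from_euler("xyz",o["eef_rot"]).as_matrix()
    Rt=Ro.from_euler("xyz",[np.pi,0,yaw]).as_matrix()
    print("shift",(R.T@(np.array(xyz)-o["ee_pos"])/.05).round(3),"rot",Ro.from_matrix(R.T@Rt).as_rotvec().round(4),
      "t",o["time_s"],"pos",o["ee_pos"].round(4),"rot",o["eef_rot"].round(4),"F",o["force"].round(2),"M",o["moment"].round(3),"gw",o["grip_width"].round(4),"q6",o["qpos"][5].round(3))
PORT=np.array([.5641,.0870])
def tcp(z,yaw,ex=.001,ey=.0007):
    c,s=np.cos(yaw),np.sin(yaw); return [PORT[0]-(c*ex+s*ey),PORT[1]-(s*ex-c*ey),z]
E
python3 -c "
from h import *
go(tcp(.150,.8325),.8325)"
```

```text
Traceback (most recent call last):
  File "h.py", line 25, in go
    "t",o["time_s"],"pos",o["ee_pos"].round(4),"rot",o["eef_rot"].round(4),"F",o["force"].round(2),"M",o["moment"].round(3),"gw",o["grip_width"].round(4),"q6",o["qpos"][5].round(3))
                                                                                                                                 ^^^^^^^^^^^^^^^^^^^^^
AttributeError: 'float' object has no attribute 'round'
```

```bash
sed -i 's/o\["grip_width"\].round(4)/round(o["grip_width"],4)/' h.py
python3 -c "
from h import *
go(tcp(.1964,.8325),.8325)"
```

```text
shift [ 0.314 -1.609  0.021] rot [-0.0112 -0.0133 -0.0369] t 9.75 pos [0.6094 0.0192 0.1963] rot [-3.1302 -0.0131  0.7956] F [ 0.59 -0.41 -1.32] M [-0.029 -0.004  0.004] gw 0.0317 q6 0.735
```

Request:
move_arm(increments=[[0.1,0,0,0,-0.0112,-0.0133,-0.0369],[0.1,0.04,-0.2,0,0,0,0],[0.1,0.04,-0.2,0,0,0,0],[0.1,0.04,-0.2,0,0,0,0],[0.1,0.04,-0.2,0,0,0,0],[0.1,0.04,-0.2,0,0,0,0],[0.1,0.04,-0.2,0,0,0,0],[0.1,0.04,-0.2,0,0,0,0],[0.1,0.04,-0.2,0,0,0,0],[0.1,0,0,0.2,0,0,0],[0.1,0,0,0.2,0,0,0],[0.1,0,0,0.2,0,0,0],[0.1,0,0,0.2,0,0,0],[0.1,0,0,0.1,0,0,0],[0.1,0,0,0,0,0,0],[0.1,0,0,0,0,0,0]])

```text
time_s: 11.35
ee_pos: [0.5611, 0.0847, 0.1515]
eef_rot: [3.141, -0.0, 0.833]
force: [0.1, -0.5, -1.4]
grip_width: 0.0317
grip_force: 40.0
```

```bash
python3 -c "
from h import *
go(tcp(.150,.8325),.8325)"
```

```text
shift [0.054 0.    0.03 ] rot [ 0.0002 -0.0001  0.001 ] t 11.35 pos [0.5611 0.0847 0.1515] rot [ 3.1414e+00 -1.0000e-04  8.3350e-01] F [ 0.09 -0.46 -1.42] M [-0.127 -0.064 -0.038] gw 0.0317 q6 0.823
```

Request:
move_arm(increments=[[0.1,0.054,0,0,0,0,0],[0.1,0,0,0.1,0,0,0],[0.1,0,0,0.1,0,0,0],[0.1,0,0,0.1,0,0,0],[0.1,0,0,0.06,0,0,0],[0.1,0,0,0.04,0,0,0],[0.1,0,0,0.04,0,0,0],[0.1,0,0,0.02,0,0,0],[0.1,0,0,0,0,0,0]])

```text
time_s: 12.25
ee_pos: [0.5627, 0.0868, 0.1282]
eef_rot: [3.142, 0.0, 0.834]
force: [0.6, 0.5, -1.3]
grip_width: 0.0319
grip_force: 40.0
```

Request:
move_arm(increments=[[0.1,0,0,0.03,0,0,0],[0.1,0,0,0.03,0,0,0],[0.1,0,0,0.02,0,0,0],[0.1,0,0,0,0,0,0]])

```text
time_s: 12.65
ee_pos: [0.5627, 0.0868, 0.1242]
eef_rot: [-3.142, 0.0, 0.834]
force: [0.9, 0.7, -1.0]
grip_width: 0.0319
grip_force: 40.0
```

Request:
move_arm(increments=[[0.1,0,0,0.03,0,0,0],[0.1,0,0,0.03,0,0,0],[0.1,0,0,0,0,0,0]])

```text
time_s: 12.95
ee_pos: [0.5627, 0.0869, 0.1212]
eef_rot: [-3.142, -0.0, 0.834]
force: [0.9, 1.5, -1.4]
grip_width: 0.0317
grip_force: 40.0
```

The elbow went past the land height without contact, so the lugs are in the slots. I keep lowering gently until it seats.

Request:
move_arm(increments=[[0.1,0,0,0.03,0,0,0],[0.1,0,0,0.03,0,0,0],[0.1,0,0,0.01,0,0,0],[0.1,0,0,0,0,0,0]])

```text
time_s: 13.35
ee_pos: [0.5626, 0.0868, 0.1176]
eef_rot: [-3.141, 0.0, 0.834]
force: [0.1, -0.3, -2.0]
grip_width: 0.0316
grip_force: 40.0
```

Request:
move_arm(increments=[[0.1,0,0,0.01,0,0,0],[0.1,0,0,0.01,0,0,0],[0.1,0,0,0,0,0,0]])

```text
time_s: 13.65
ee_pos: [0.5627, 0.0868, 0.1168]
eef_rot: [3.142, 0.0, 0.834]
force: [1.4, 1.5, -1.5]
grip_width: 0.0317
grip_force: 40.0
```

Request:
move_arm(increments=[[0.1,0,0,0.01,0,0,0],[0.1,0,0,0.01,0,0,0],[0.1,0,0,0,0,0,0]])

```text
time_s: 13.95
ee_pos: [0.5627, 0.0868, 0.1159]
eef_rot: [3.141, -0.0, 0.834]
force: [-0.0, -0.3, -0.4]
grip_width: 0.0317
grip_force: 40.0
```

```bash
python3 -c "
from h import *
go(tcp(.1158,.8325),.8325)
go(tcp(.1158,.8325),.8325)"
```

```text
shift [0.001 0.003 0.002] rot [ 0.0002 -0.      0.0011] t 13.95 pos [0.5627 0.0868 0.1159] rot [ 3.1414 -0.      0.8336] F [-0.02 -0.27 -0.39] M [-0.017  0.006  0.023] gw 0.0317 q6 0.826
shift [0.001 0.003 0.002] rot [ 0.0002 -0.      0.0011] t 13.95 pos [0.5627 0.0868 0.1159] rot [ 3.1414 -0.      0.8336] F [-0.02 -0.27 -0.39] M [-0.017  0.006  0.023] gw 0.0317 q6 0.826
```

Request:
move_arm(increments=[[0.1,0,0,0.002,0,0,0.05],[0.1,0,0,0.003,0,0,0.05],[0.1,0,0,0.003,0,0,0.05],[0.1,0,0,0.003,0,0,0.05],[0.1,0,0,0,0,0,0]])

```text
time_s: 14.45
ee_pos: [0.5628, 0.0868, 0.1155]
eef_rot: [3.141, -0.0, 0.633]
force: [-0.4, -0.6, 1.6]
grip_width: 0.0319
grip_force: 40.0
```

```bash
python3 -c "
from h import *
go(tcp(.1158,-.03),-.03)"
```

```text
shift [ 0.016 -0.011 -0.006] rot [ 2.000e-04 -4.000e-04  6.628e-01] t 14.45 pos [0.5628 0.0868 0.1155] rot [ 3.1413e+00 -3.0000e-04  6.3290e-01] F [-0.37 -0.58  1.65] M [ 0.034 -0.064 -0.003] gw 0.0319 q6 1.027
```

Request:
move_arm(increments=[[0.1,0,0,0.0025,0,0,0.05],[0.1,0,0,0.0025,0,0,0.05],[0.1,0,0,0.0025,0,0,0.05],[0.1,0,0,0.0025,0,0,0.05],[0.1,0,0,0,0,0,0]])

```text
time_s: 14.95
ee_pos: [0.5629, 0.0868, 0.1151]
eef_rot: [3.141, -0.001, 0.434]
force: [-0.5, -0.3, 2.8]
grip_width: 0.0321
grip_force: 40.0
```

```bash
python3 -c "
from h import *
go(tcp(.1150,-.03),-.03)"
```

```text
shift [ 0.012 -0.015  0.002] rot [ 2.000e-04 -7.000e-04  4.642e-01] t 14.95 pos [0.5629 0.0868 0.1151] rot [ 3.1412e+00 -6.0000e-04  4.3420e-01] F [-0.53 -0.29  2.78] M [-0.03  -0.126 -0.007] gw 0.0321 q6 1.225
```

Request:
move_arm(increments=[[0.1,0,0,0.0025,0,0,0.05],[0.1,0,0,0.0025,0,0,0.05],[0.1,0,0,0.0025,0,0,0.05],[0.1,0,0,0.0025,0,0,0.05],[0.1,0,0,0,0,0,0]])

```text
time_s: 15.45
ee_pos: [0.563, 0.0868, 0.1147]
eef_rot: [3.141, -0.001, 0.235]
force: [0.4, 0.6, 3.7]
grip_width: 0.0319
grip_force: 40.0
```

```bash
python3 - <<'E'
from h import *
go(tcp(.1150,-.03),-.03)
t=ctrl.camera("top"); s=ctrl.camera("scene")
a=cv2.resize(t["color"][170:290,130:260],None,fx=3,fy=3,interpolation=cv2.INTER_CUBIC)
b=cv2.resize(s["color"][250:370,305:435],None,fx=3,fy=3,interpolation=cv2.INTER_CUBIC)
cv2.imwrite("pics/in.png",np.hstack([a,b]))
E
```

```text
shift [ 0.006 -0.017 -0.006] rot [ 1.000e-04 -1.000e-03  2.651e-01] t 15.45 pos [0.563  0.0868 0.1147] rot [ 3.1413e+00 -1.0000e-03  2.3510e-01] F [0.36 0.56 3.74] M [-0.023 -0.199 -0.084] gw 0.0319 q6 1.425
```

View pics/in.png

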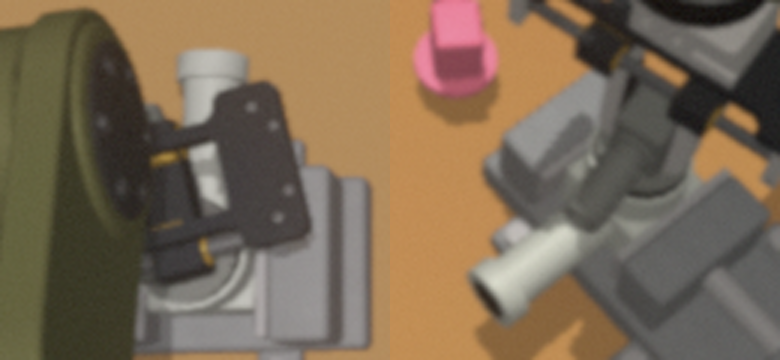

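The crops show the collar down in the mouth and the tail swinging in toward the pipe. The tool still carries about 5 N of ring force, so for the last part I turn without pushing down and let the thread pull.

Request:
move_arm(increments=[[0.1,0,0,0,0,0,0.045],[0.1,0,0,0,0,0,0.045],[0.1,0,0,0,0,0,0.045],[0.1,0,0,0,0,0,0.045],[0.1,0,0,0,0,0,0],[0.1,0,0,0,0,0,0]])

```text
time_s: 16.15
ee_pos: [0.5628, 0.0868, 0.1145]
eef_rot: [3.141, -0.0, 0.056]
force: [0.9, 0.2, 5.1]
grip_width: 0.0319
grip_force: 40.0
```

```bash
python3 - <<'E'
from h import *
go(tcp(.1150,-.03),-.03)
E
```

```text
shift [ 0.007 -0.018 -0.011] rot [ 0.0001 -0.0005  0.0861] t 16.15 pos [0.5628 0.0868 0.1145] rot [ 3.1415e+00 -5.0000e-04  5.6100e-02] F [0.92 0.15 5.06] M [ 0.073 -0.197 -0.166] gw 0.0319 q6 1.604
```

Request:
move_arm(increments=[[0.1,0,0,0,0,0,0.045],[0.1,0,0,0,0,0,0.04],[0.1,0,0,0,0,0,0],[0.1,0,0,-0.008,0,0,0],[0.1,0,0,-0.008,0,0,0],[0.1,0,0,0,0,0,0]])

```text
time_s: 16.75
ee_pos: [0.5628, 0.0868, 0.115]
eef_rot: [3.141, -0.0, -0.031]
force: [1.1, 0.1, 2.3]
grip_width: 0.0317
grip_force: 40.0
```

```bash
python3 - <<'E'
from h import *
go(tcp(.1150,-.03),-.03)
o,w,T=wr(); cv2.imwrite("pics/w3.png",w["color"])
print(proj(w,[[.5641+.114,.087-.0034,.075],[.5641,.087,.1]],T))
E
```

```text
shift [ 0.006 -0.018 -0.   ] rot [ 0.0001 -0.0002 -0.0005] t 16.75 pos [0.5628 0.0868 0.115 ] rot [ 3.1415e+00 -2.0000e-04 -3.0500e-02] F [1.1  0.05 2.32] M [ 0.085 -0.43  -0.032] gw 0.0317 q6 1.69
[[314.26821721  77.30443562]
 [314.42994779 273.83918698]]
```

View pics/w3.png

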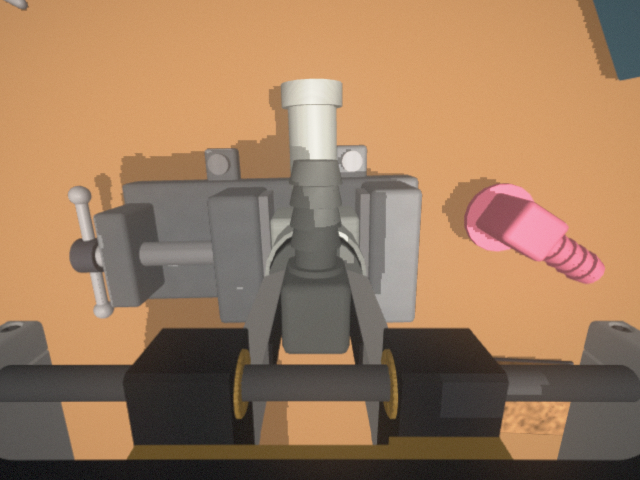

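The wrist view shows the tail tip at column 316 right above the pipe, bead centre (312,92), within about 1°. The elbow is seated, so I release and check.

Request:
move_arm(increments=[[0.7,0,0,0,0,0,0],[0.7,0,0,0,0,0,0],[0.7,0,0,0,0,0,0],[0.7,0,0,0,0,0,0],[0.7,0,0,0,0,0,0],[0.7,0,0,0,0,0,0],[0.7,0,0,0,0,0,0],[0.7,0,0,-0.1,0,0,0],[0.7,0,0,-0.2,0,0,0],[0.7,0,0,-0.3,0,0,0],[0.7,0,0,-0.4,0,0,0],[0.7,0,0,-0.4,0,0,0],[0.7,0,0,-0.4,0,0,0],[0.7,0,0,-0.2,0,0,0],[0.7,0,0,0,0,0,0]])

```text
time_s: 18.3
ee_pos: [0.5632, 0.0868, 0.2167]
eef_rot: [-3.141, -0.003, -0.031]
force: [-0.5, 0.2, -0.1]
grip_width: 0.0657
grip_force: 0.0
```

```bash
python3 - <<'E'
from h import *
go(tcp(.1150,-.03),-.03)
o,w,T=wr(); s=ctrl.camera("scene")
a=w["color"][60:420,130:500]; b=cv2.resize(s["color"][250:370,305:435],None,fx=3,fy=3,interpolation=cv2.INTER_CUBIC)
cv2.imwrite("pics/rel.png",np.hstack([a,b]))
P=proj(w,[[.5641,.087,.115],[.5641,.087,.167],[.635,.086,.144],[.678,.0852,.075]],T); print(P.round(1))
E
```

```text
shift [-0.007 -0.017  2.034] rot [-0.0002 -0.0027 -0.0014] t 18.3 pos [0.5632 0.0868 0.2167] rot [-3.1414e+00 -2.7000e-03 -3.1400e-02] F [-0.51  0.2  -0.12] M [ 0.033  0.034 -0.048] gw 0.0657 q6 1.691
[[314.9 237. ]
 [314.7 256.4]
 [313.  152.3]
 [312.9  99.9]]
```

View pics/rel.png

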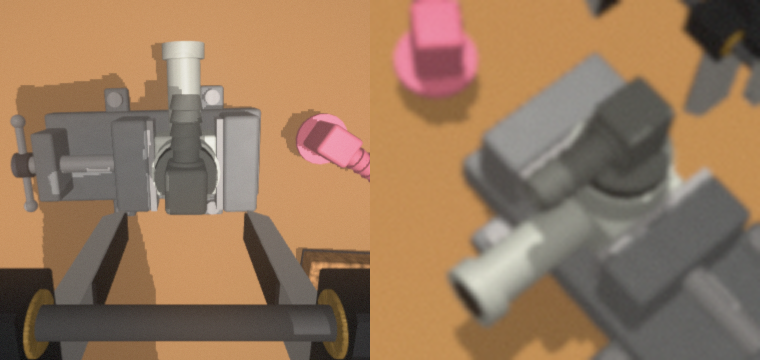

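The released elbow stands upright, with its tail (col 314.5) above the pipe bead (col 313), within about 1° of heading, and nothing else has moved. The gripper is clear.

```bash
python3 -c "
from h import *
print(ctrl.hand_in())"
```

```text
the job is handed in; nothing more can be done
None
```

I screwed the elbow into the tee and handed the job in at about 18 s: the lugs dropped in without forcing, and it stands upright on its thread with the tail above the pipe (within about 1°). The ring's squeeze could not be measured directly; ring force and turning resistance both built up, and nothing else appeared disturbed.

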